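# Angle the lamp batten past the post into its bay

### The arm

A 6-joint arm with a two-finger parallel gripper is mounted at the origin on the work surface. World frame = base frame: x ahead of the robot, y to its left, z up, the work surface at z = 0. Lengths are in mm, angles in degrees, forces in N, time in s.
With the tool pointing down it reaches from about 300 to 850 mm from the base axis. Payload 4.2 kg.
Tool frame: the origin (TCP) lies midway between the tips of the shut fingers; the grasp point (between the pads) lies env.grasp_offset behind it (env.grasp_offset is the distance from the TCP to the grasp point, in mm); y points along the fingers, x is the direction in which the jaws open and shut, and the axes are right-handed (so a half turn about y gives the same grasp; the last joint's range is limited). The gripper opens to 91 mm and grips with 3 to 60 N. Pads are 32 mm wide; open, the fingers measure 118 mm over their backs; the gripper's body (76 mm by 178 mm) begins 60 mm behind the grasp point.
Start: joints at [-1.146, 18.312, 89.639, -0, 72.044, -1.146], TCP at [575.018, 0, 191.176] pointing down, gripper open.
Joint ranges: [-177.97, 177.97], [-48.28, 115.42], [12.27, 149.76], [-77.06, 257.06], [2.81, 150.46], [-146.56, 146.56]. Speed limits (degrees/s): [147.25, 147.25, 180, 180, 180, 180].

### API

Orientations are given as [roll, pitch, yaw] about the fixed x, y, z axes, in that order (R = Rz(yaw) Ry(pitch) Rx(roll)).
In Python, from workcell import state, vision, job, env gives the robot as it stands.
- The arm moves only by the shell command python3 -m handwheel 'ROWS' [FORCE]. ROWS is JSON, a list of rows, each a list of 3 entries, a list of its own where there are three numbers: the finger opening in cm, from 0 to 9.12, then the shift along the tool's x, y, z in cm, then the turn about the tool's y in degrees. A call has 1 to 10 rows; each row is the pose to reach, as a shift and turn from the pose measured when the call began, along the tool's axes at that moment; what a row does not reach only later rows make up. A row lasts 1/10 s, in which the tool goes at most 50 mm and 8.59 degrees, less where a joint would pass 70% of its speed; a pose out of reach is approached as far as the arm can. A call with a gripper value outside its range is refused whole. The fingers move at their own pace and stop on an object; FORCE is the grip in N (left out, the last holds). Time passes only in rows, so rows that repeat a pose let the fingers close. It gives the time, the measured TCP pose, the force and the opening at its end, in the units of the state.
- state(): the state, without advancing time (a new reading comes with each control period).
- vision.grab_frame(name): name is "scene" or "side" or "wrist"; returns the picture (384x512x3 uint8, red, green, blue); there is no depth.
- vision.camera_model(name): a dict with "fov_y" (degrees; the focal length in pixels is half the picture's height over the tangent of half this angle, whatever the lens; pixels are square), "cx", "cy" (the principal point, pixels), "extrinsics" (4x4, takes a point from world to camera coordinates). Camera axes: x right, y up, looking along -z (the intrinsics and any distortion apply to the point x, -y, -z); pixel columns grow to the right and rows downward; lengths in mm; the calibration is good to about 2 mm. The wrist camera is an equidistant fisheye: a pixel r from the principal point sees the ray r / f radians off the axis. A picture is of the moment at which its call begins: read the wrist's pose just before it. camera_model takes no time and is no camera call; for the wrist camera it gives the pose at the moment of the call.
- job.job_done(): hands the job in, once; it reports no verdict.
The state is a dict: "time_s": time; "qpos": joint angles; "qvel": joint speeds; "effort": joint torques, N m; "ee_pos": TCP position; "ee_rot": TCP orientation; "force": force on the tool from outside, world axes, zero at the start; "torque": the same for the moment, N m; "gripper_width": finger opening in mm.
Only numpy, scipy, OpenCV 4.12 (cv2) and the standard library are available. Lean on these libraries where they do the work, as an engineer would, in place of code of your own. Each camera call takes 0.05 s, during which the arm holds its last target.

### The job

Push the long lamp batten along the cart top into the kerbed bay: the post stands in the mouth, so angle one end in past it first, then swing the other end in, until the batten lies inside the bay along its back kerb, close up against it at both ends. Only push it with the fingertips or the outside of the fingers - never lift, tip or carry it - and leave the bowl, the lamp reflector and the leaf-shaped hide where they are.

Things in the scene. Friction and masses are not known exactly. Their poses are not given: they have to be found in the camera images.
- lamp: loose lamp batten, an aluminium bar with a white strip on top and grey end caps, 210 x 26 x 26 mm (height 26), 250 to 490 g, slides on the cart top when pushed. Origin: centre of its underside; x along its length (end 1 at +x), z up. Ends alike. Starts on the robot's side of the bay's mouth, roughly along it, its middle 85 to 140 mm to the bay's +y side, end 1 nearer the post
- lamp_end1 (a point): centre of the batten's end face at its +x end, 13 mm above the cart top
- lamp_end2 (a point): centre of the batten's end face at its -x end, 13 mm above the cart top
- bay: fixed bay: steel kerbs 25 mm high, 4 thick, on three sides of a grey floor flush with the cart top, open towards the robot. Inside 280 mm along y, 80 deep along x. Origin: middle of the open front line, at cart-top height. x points in to the back kerb (inner face x = 80); end kerbs (inner faces y = -140, +140) reach from x = 0 to it. A batten touching the back kerb has its centre line at x = 67
- post: fixed upright round steel post, 18 mm diameter, 50 mm high, standing on the bay's open front line 56 to 68 mm to the -y side of its middle; origin at the centre of its foot. The mouth left between it and the +y end kerb is shorter than the batten; behind it 71 mm are free to the back kerb
- bowl: loose basalt-coloured ceramic bowl, 110 mm across, 40 mm high, to the robot's right; origin at the centre of its underside. Leave alone
- reflector: loose aluminium lamp reflector standing mouth down, 144 mm across, 100 mm high, to the robot's left; origin at the centre of its mouth, on the cart top. Leave alone
- hide: loose green plastic leaf-shaped hide, about 125 x 75 x 41 mm, to the robot's left; origin at the centre of its underside. Leave alone

How it is judged:
By the outcome, as a careful person would: the job done as asked, in the order asked, and still so for the second after the job is handed in, with the robot touching nothing.
It also fails if it takes over 61 s, if anything falls off the work surface, if the arm or the gripper's body presses on something with over 40 N, if the wrist force passes 120 N, or if a joint passes its speed limit or range.

## Working session

There is one attempt and no reset: what is moved stays moved. The work goes in short steps, Python scripts to look and compute and a shell command to move; the robot and the scene stay as the last step left them, time stands still between calls to the robot, and variables do not carry over. Pictures are saved under pics/ and viewed, and the job is handed in when it is done.

```bash
mkdir -p pics; ls; python3 - <<'E'
from workcell import state, vision, job, env
import cv2,numpy as np
print(state()); print(env.grasp_offset)
for n in ("scene","side"):
    im=vision.grab_frame(n); cv2.imwrite(f"pics/{n}0.png",im[:,:,::-1]); m=vision.camera_model(n); print(n,m)
E
```

```text
pics
{'time_s': 0.0, 'qpos': array([-1.14491021e+00,  1.83506132e+01,  8.97060982e+01,  1.95328858e-04,
        7.20446725e+01, -1.14542693e+00]), 'qvel': array([-0.04118171,  0.00861666,  0.08711759,  0.09498701,  0.07993387,
       -0.05757906]), 'effort': array([-5.01459035e-04, -4.12465632e+01, -2.31973493e+01,  7.28826877e-02,
        4.58198413e-02, -1.41870069e-04]), 'ee_pos': array([5.74449733e+02, 2.30163607e-02, 1.90332718e+02]), 'ee_rot': array([-8.99977876e+01,  1.01359896e-01,  4.58298119e-04]), 'force': array([ 0.39600475,  0.10429428, -0.44104691]), 'torque': array([-0.03850956,  0.04181526,  0.00895423]), 'gripper_width': 91.00865159115173}
18.8
scene {'fov_y': 47.38130896820688, 'cx': 250.6391695742981, 'cy': 198.0633680304312, 'extrinsics': array([[-1.29068873e-01,  9.91631998e-01,  2.68441764e-03,
         6.26896532e+01],
       [-8.39560324e-01, -1.10715319e-01,  5.31865190e-01,
         4.48438906e+02],
       [ 5.27711747e-01,  6.63935099e-02,  8.46824783e-01,
        -1.46052499e+03],
       [ 0.00000000e+00,  0.00000000e+00,  0.00000000e+00,
         1.00000000e+00]])}
side {'fov_y': 49.819943350743856, 'cx': 258.7828263854488, 'cy': 183.2283230954845, 'extrinsics': array([[ 9.99254798e-01, -3.75763809e-02,  8.82405905e-03,
        -5.47030457e+02],
       [ 1.72342593e-02,  6.38909385e-01,  7.69088927e-01,
        -3.60809783e+01],
       [-3.45373526e-02, -7.68363725e-01,  6.39080870e-01,
        -9.88011627e+02],
       [ 0.00000000e+00,  0.00000000e+00,  0.00000000e+00,
         1.00000000e+00]])}
```

View pics/scene0.png

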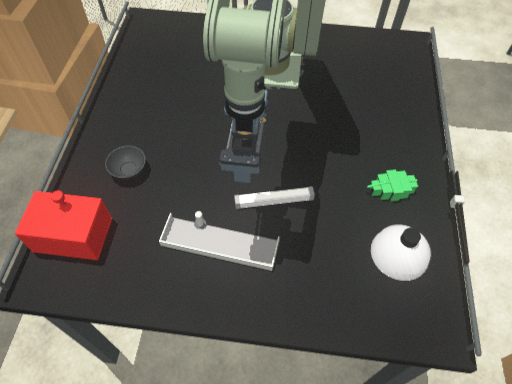

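View pics/side0.png

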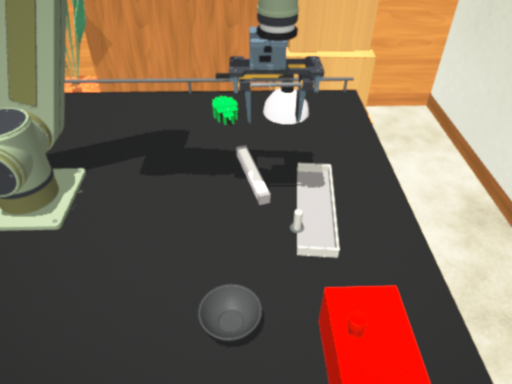

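The scene view has the bay from about (160,240) to (278,268), the post at (199,218) and the batten from (236,201) to (313,194). The side view agrees. I'll zoom in next to get corners.

```bash
cat > h.py <<'E'
import numpy as np,cv2
from workcell import state,vision
def ray(n,u,v,m=None):
    m=m or vision.camera_model(n); f=192/np.tan(np.radians(m["fov_y"]/2)); E=m["extrinsics"]
    x=(u-m["cx"])/f; y=(v-m["cy"])/f
    if n=="wrist":
        r=np.hypot(x,y); s=np.sin(r)/max(r,1e-9); d=np.array([x*s,-y*s,-np.cos(r)])
    else: d=np.array([x,-y,-1.])
    R=E[:3,:3]; return -R.T@E[:3,3], R.T@d
def plane(n,u,v,z,m=None):
    o,d=ray(n,u,v,m); return o+d*(z-o[2])/d[2]
def proj(n,P,m=None):
    m=m or vision.camera_model(n); f=192/np.tan(np.radians(m["fov_y"]/2)); E=m["extrinsics"]
    p=E[:3,:3]@np.array(P,float)+E[:3,3]; p=np.array([p[0],-p[1],-p[2]])
    if n=="wrist":
        r=np.hypot(p[0],p[1]); t=np.arctan2(r,p[2]); return m["cx"]+f*t*p[0]/r, m["cy"]+f*t*p[1]/r
    return m["cx"]+f*p[0]/p[2], m["cy"]+f*p[1]/p[2]
E
python3 - <<'E'
import cv2
a=cv2.imread("pics/scene0.png")[175:275,150:325]; cv2.imwrite("pics/s0z.png",cv2.resize(a,None,fx=4.5,fy=4.5,interpolation=cv2.INTER_CUBIC))
a=cv2.imread("pics/side0.png")[135:265,225:350]; cv2.imwrite("pics/d0z.png",cv2.resize(a,None,fx=4.5,fy=4.5,interpolation=cv2.INTER_CUBIC))
E
```

```text
(no output)
```

View pics/s0z.png

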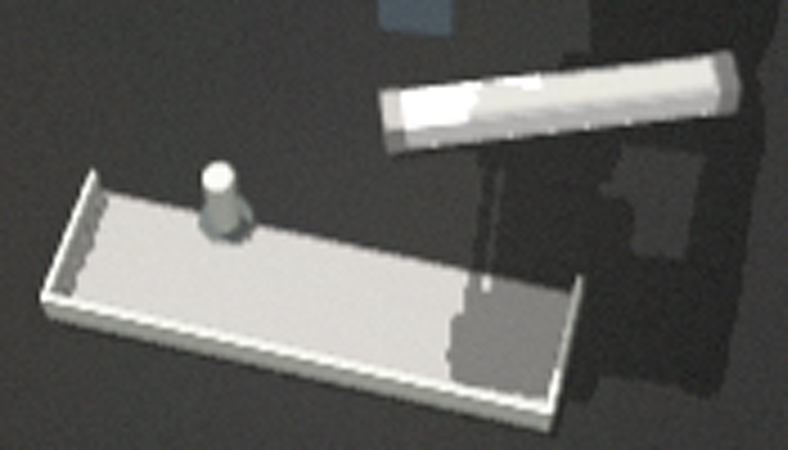

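View pics/d0z.png

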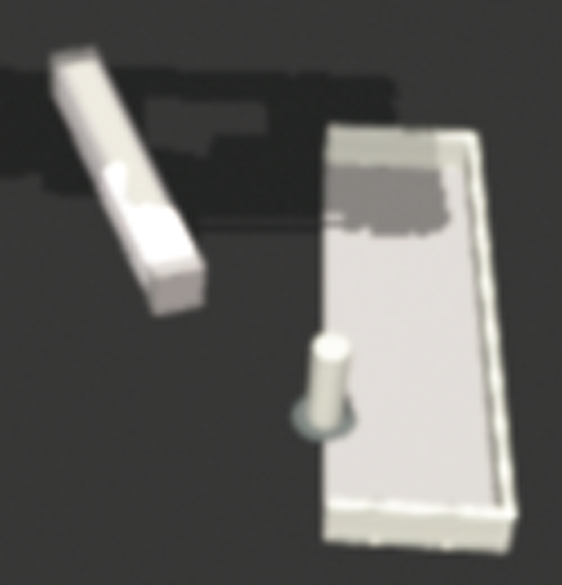

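```bash
python3 - <<'E'
from h import *
s=lambda x,y,z:plane("scene",150+(x+.5)/4.5-.5,175+(y+.5)/4.5-.5,z)[:2].round(1)
d=lambda x,y,z:plane("side",225+(x+.5)/4.5-.5,135+(y+.5)/4.5-.5,z)[:2].round(1)
print("scene kerb FL,BL,BR,FR outer top",[s(*p,25) for p in [(93,170),(43,296),(552,410),(582,277)]])
print("front line",s(108,193,0),s(575,292,0))
print("post",s(218,175,50))
print("lamp top -x edge",s(379,92,26),s(735,52,26),"bottom +x edge",s(388,153,0),s(742,110,0))
print("side kerb: FL(+y),BR(+y),FR, BL",[d(*p,25) for p in [(327,126),(478,131),(325,502),(517,518)]], "frontline bottom -y",d(325,543,0),d(510,550,0))
print("post",d(331,347,50))
print("lamp top: far-x-,far x+, near x-, near x+",[d(*p,26) for p in[(50,55),(97,47),(150,277),(205,262)]],"bottom near",d(157,315,0),d(203,303,0))
for n in("scene","side"):
  m=vision.camera_model(n);print(ray(n,0,0)[0])
E
```

```text
scene kerb FL,BL,BR,FR outer top [array([ 619.1, -191.1]), array([ 701.1, -200.3]), array([731.8,  84.2]), array([650.8,  92.5])]
front line [ 619.3 -186.1] [647.8  89.7]
post [ 626.9 -114.4]
lamp top -x edge [546.  -36.9] [490.6 168.3] bottom +x edge [571.2 -28.5] [514. 177.]
side kerb: FL(+y),BR(+y),FR, BL [array([649.9,  92. ]), array([735.8,  85. ]), array([ 617.9, -191.9]), array([ 703.6, -204. ])] frontline bottom -y [ 619.3 -194.7] [ 704.2 -201.5]
post [ 627.3 -116.5]
lamp top: far-x-,far x+, near x-, near x+ [array([491.2, 165.6]), array([519.4, 173.4]), array([543.9, -36.6]), array([573. , -25.6])] bottom near [547.7 -37.5] [572.5 -28.8]
[1155.31899232   84.45337097  998.13143145]
[ 513.1213317  -756.6552431   663.99583995]
```

```bash
python3 - <<'E'
from h import *
print("refl edges",[plane("scene",u,250,40)[:2].round(0) for u in(371,431)],"hide",plane("scene",395,185,20).round(),"hide left",plane("scene",368,185,20).round(),"bowl",plane("scene",125,163,20).round())
E
python3 -m handwheel '[[9.1,[-3,3,2],8],[9.1,[-6,6,4],16],[9.1,[-9.5,9,5.5],24],[9.1,[-9.5,13,5.5],32],[9.1,[-9.5,13,5.5],40],[9.1,[-9.5,13,5.5],48],[9.1,[-9.5,13,5.5],56],[9.1,[-9.5,13,5.5],64],[9.1,[-9.5,13,5.5],72],[9.1,[-9.5,13,5.5],75]]'
```

```text
refl edges [array([667., 316.]), array([648., 459.])] hide [454. 388.  20.] hide left [463. 316.  20.] bowl [ 477. -353.   20.]
time_s: 1.1
ee_pos: [479.0, 55.0, 60.2]
ee_rot: [-90.1, 0.0, -75.2]
force: [-0.0, -0.7, -0.6]
gripper_width: 90.9
```

```bash
python3 -m handwheel '[[9.1,[0,2.5,0],0],[9.1,[0,4.5,0],0],[9.1,[0,5.2,0],0]]'; python3 - <<'E'
from h import *
im=vision.grab_frame("scene")[:,:,::-1]
cv2.imwrite("pics/s1z.png",cv2.resize(im[130:275,150:325],None,fx=4,fy=4,interpolation=cv2.INTER_CUBIC)); print(state()["ee_pos"])
E
```

```text
time_s: 1.4
ee_pos: [477.2, 54.8, 6.5]
ee_rot: [-90.4, 0.1, -75.2]
force: [-0.0, 0.3, 1.1]
gripper_width: 91.2
[477.19532366  54.80094638   6.30747152]
```

View pics/s1z.png

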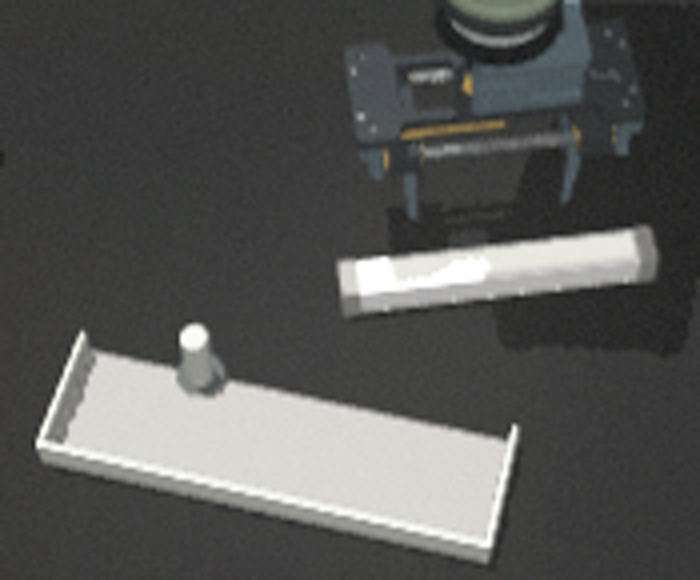

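The fingers are at z≈6, on the robot's side of the bar: tips at (412,215) and (568,200), bar from (345,290) to (650,250) in the zoom. I'll push along its normal.

```bash
python3 -m handwheel '[[9.1,[0,0,1],0],[9.1,[0,0,2],0],[9.1,[0,0,2.8],0],[9.1,[0,0,3.6],0],[9.1,[0,0,4.4],0],[9.1,[0,0,5.2],0],[9.1,[0,0,6],0],[9.1,[0,0,6.8],0],[9.1,[0,0,7.6],0],[9.1,[0,0,8.4],0]]'; python3 - <<'E'
from h import *
im=vision.grab_frame("scene")[:,:,::-1]
cv2.imwrite("pics/s2.png",im)
cv2.imwrite("pics/s2z.png",cv2.resize(im[130:275,150:325],None,fx=4,fy=4,interpolation=cv2.INTER_CUBIC)); print(state()["ee_pos"])
im=vision.grab_frame("side")[:,:,::-1]
cv2.imwrite("pics/d2z.png",cv2.resize(im[115:265,225:350],None,fx=4,fy=4,interpolation=cv2.INTER_CUBIC))
E
```

```text
time_s: 2.45
ee_pos: [559.0, 76.4, 5.7]
ee_rot: [-90.4, 0.1, -75.2]
force: [0.0, -0.5, -0.5]
gripper_width: 90.9
[560.73335132  76.77986991   5.85210639]
```

View pics/s2z.png

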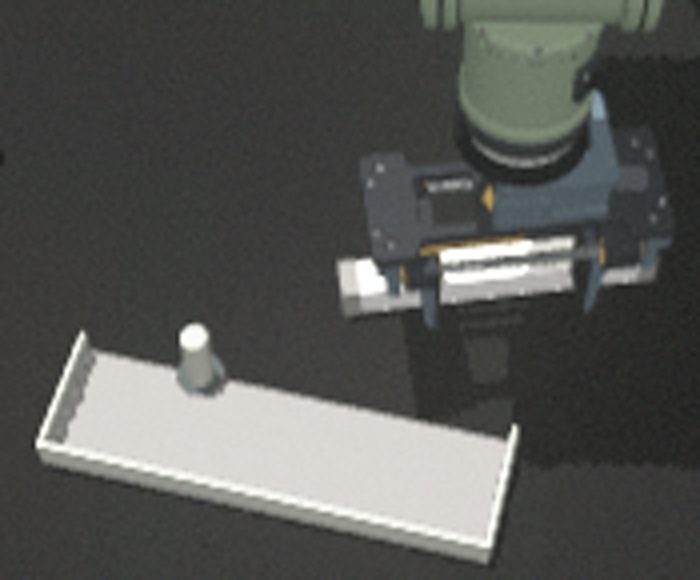

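View pics/d2z.png

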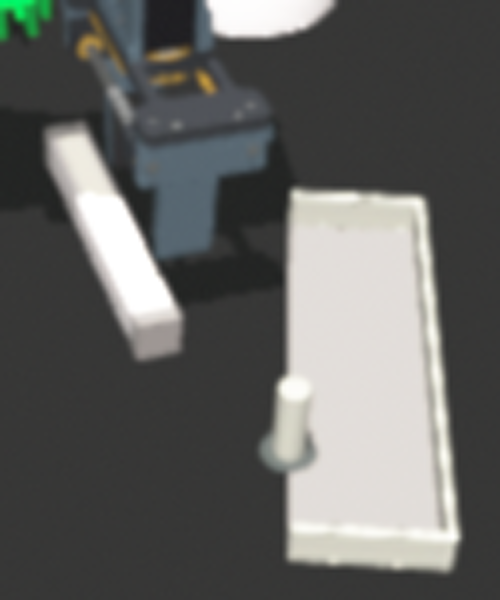

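```bash
python3 - <<'E'
from h import *
# finger near end1 at TCP + 50*(.255,-.967)
for n,u,v in(("scene",150+430/4,130+325/4),("side",225+183/4,115+252/4)):
  for z in (0,10,20,30,40): print(n,z,plane(n,u,v,z)[:2].round(0))
p=np.array([560.7,76.8]);print(p+52*np.array([.255,-.967]))
E
```

```text
scene 0 [572.  29.]
scene 10 [578.  30.]
scene 20 [583.  31.]
scene 30 [589.  31.]
scene 40 [595.  32.]
side 0 [580.  62.]
side 10 [579.  49.]
side 20 [578.  37.]
side 30 [577.  25.]
side 40 [576.  12.]
[573.96   26.516]
```

The open fingers' tips ride about 22 mm above the TCP because they swing up on opening, so they passed over the bar, which has not moved. I'll go back over it and come down lower.

```bash
python3 -m handwheel '[[9.1,[0,-2.5,0],0],[9.1,[0,-4,0],0],[9.1,[0,-4,-3],0],[9.1,[0,-4,-6],0],[9.1,[0,-4,-8.6],0],[9.1,[0,-1,-8.6],0],[9.1,[0,0.5,-8.6],0],[9.1,[0,0.8,-8.6],0],[9.1,[0,0.8,-8.6],0]]'; python3 - <<'E'
from h import *
print(state()["ee_pos"],state()["force"])
im=vision.grab_frame("side")[:,:,::-1]
cv2.imwrite("pics/d3z.png",cv2.resize(im[115:225,185:320],None,fx=5,fy=5,interpolation=cv2.INTER_CUBIC))
E
```

```text
time_s: 3.45
ee_pos: [476.4, 54.6, -1.9]
ee_rot: [-90.4, 0.1, -75.2]
force: [-0.6, -0.7, 0.1]
gripper_width: 90.9
[476.35191183  54.55511365  -1.91502442] [-0.55763217 -0.6841584   0.05556152]
```

View pics/d3z.png

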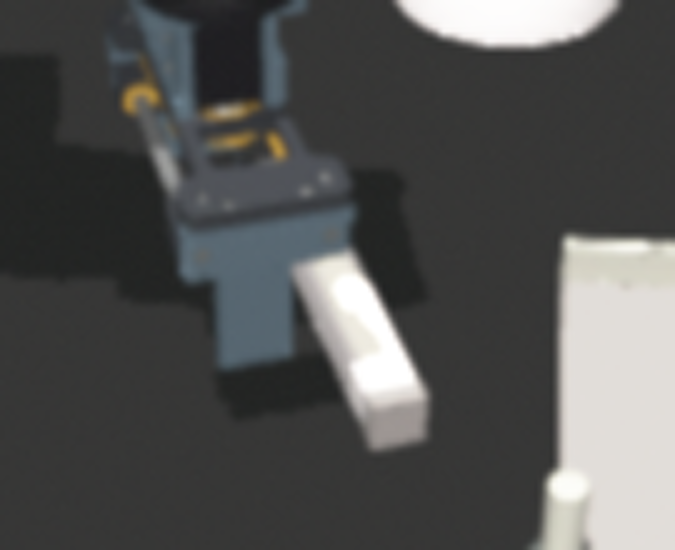

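```bash
python3 - <<'E'
from h import *
p=state()["ee_pos"][:2]+59*np.array([.255,-.967]); print(p)
for z in (0,5,10,15,20,25,30): print(z,plane("side",236.4,187.4,z)[:2].round(0),plane("side",185+220/5,115+367/5,z)[:2].round(0),plane("side",185+293/5,115+357/5,z)[:2].round(0))
E
```

```text
[492.02656089  -2.41046846]
0 [493.  27.] [475.  24.] [511.  30.]
5 [493.  21.] [475.  18.] [511.  24.]
10 [493.  15.] [475.  12.] [511.  18.]
15 [493.   9.] [475.   6.] [511.  13.]
20 [493.   3.] [476.   0.] [511.   7.]
25 [494.  -3.] [476.  -6.] [511.   1.]
30 [494.  -8.] [476. -12.] [511.  -5.]
```

```bash
python3 -m handwheel '[[9.1,[0,0.5,0],0],[9.1,[0,1.0,0],0],[9.1,[0,1.2,0],0],[9.1,[0,1.2,0],0]]'; python3 - <<'E'
from h import *
s=state();print(s["ee_pos"],s["force"])
im=vision.grab_frame("side")[:,:,::-1]
cv2.imwrite("pics/d4z.png",cv2.resize(im[115:225,185:320],None,fx=5,fy=5,interpolation=cv2.INTER_CUBIC))
E
```

```text
time_s: 3.9
ee_pos: [476.7, 54.6, -13.7]
ee_rot: [-90.3, 0.1, -75.2]
force: [0.7, 0.1, -0.3]
gripper_width: 90.9
[476.68843999  54.6087355  -13.70354756] [ 0.68473     0.1399151  -0.25651713]
```

View pics/d4z.png

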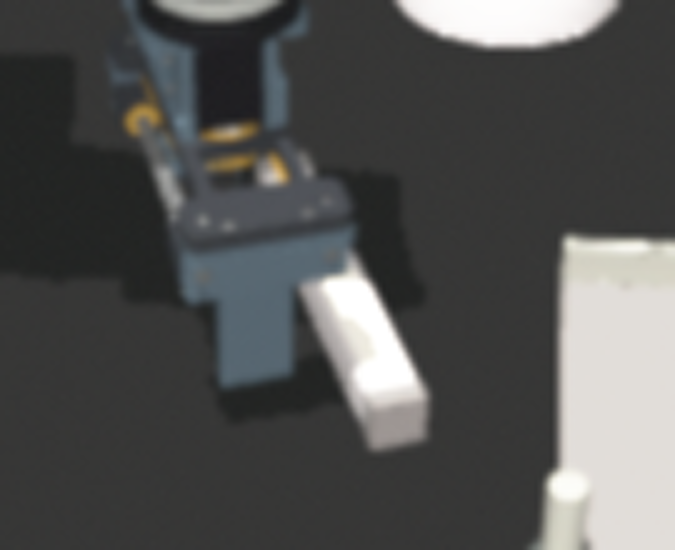

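Tips are now at about z 12. I'll go 4 mm lower and push.

```bash
python3 -m handwheel '[[9.1,[0,0.4,0.8],0],[9.1,[0,0.4,1.8],0],[9.1,[0,0.4,2.4],0],[9.1,[0,0.4,3.0],0],[9.1,[0,0.4,3.6],0],[9.1,[0,0.4,4.2],0]]'; python3 - <<'E'
from h import *
s=state();print(s["ee_pos"],s["force"])
for n,(a,b,c,d) in dict(scene=(130,275,150,325),side=(115,265,205,350)).items():
  im=vision.grab_frame(n)[:,:,::-1]
  cv2.imwrite(f"pics/{n}5z.png",cv2.resize(im[a:b,c:d],None,fx=4,fy=4,interpolation=cv2.INTER_CUBIC))
E
```

```text
time_s: 4.55
ee_pos: [517.4, 65.4, -17.9]
ee_rot: [-90.4, 0.1, -75.2]
force: [-2.5, -1.0, 1.0]
gripper_width: 90.9
[517.36753757  65.43551191 -17.91113619] [-2.51468031 -0.99889668  1.03377228]
```

View pics/scene5z.png

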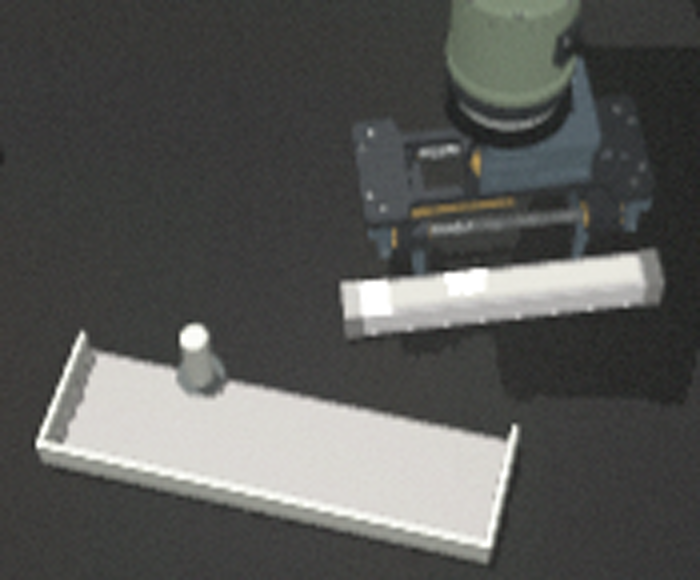

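View pics/side5z.png

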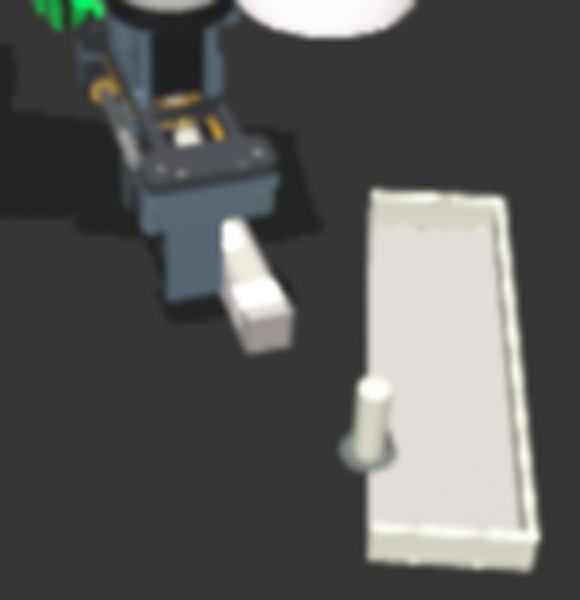

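Both fingers are on the face and the bar is translating with its angle kept (ends at (342,310) and (660,275)), at under 3 N. I'll push 62 mm more.

```bash
python3 -m handwheel '[[9.1,[0,0,0.8],0],[9.1,[0,0,1.6],0],[9.1,[0,0,2.4],0],[9.1,[0,0,3.2],0],[9.1,[0,0,4.0],0],[9.1,[0,0,4.8],0],[9.1,[0,0,5.4],0],[9.1,[0,0,5.9],0],[9.1,[0,0,6.2],0]]'; python3 - <<'E'
from h import *
s=state();print(s["ee_pos"],s["force"])
for n,(a,b,c,d) in dict(scene=(130,275,150,325),side=(115,265,205,350)).items():
  im=vision.grab_frame(n)[:,:,::-1]
  cv2.imwrite(f"pics/{n}6z.png",cv2.resize(im[a:b,c:d],None,fx=4,fy=4,interpolation=cv2.INTER_CUBIC))
E
```

```text
time_s: 5.55
ee_pos: [579.5, 81.7, -17.9]
ee_rot: [-90.2, 0.0, -75.2]
force: [-1.8, -1.0, 1.2]
gripper_width: 90.9
[579.46559794  81.67748671 -17.94537328] [-1.83197802 -0.97861423  1.1983412 ]
```

View pics/scene6z.png

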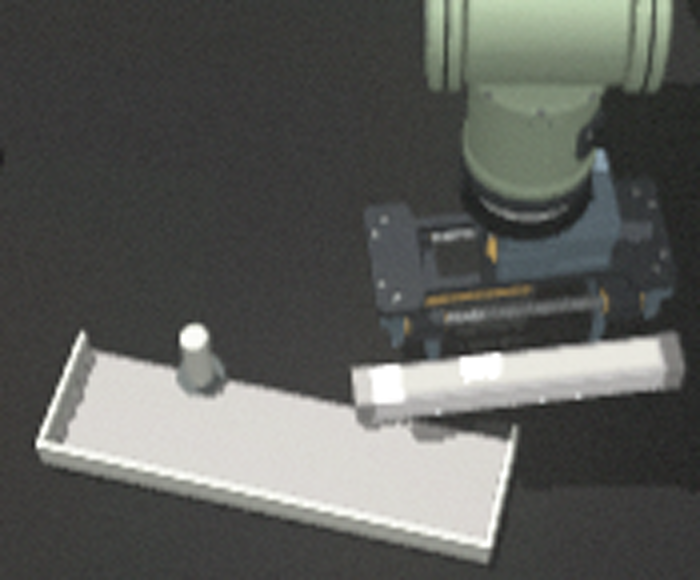

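View pics/side6z.png

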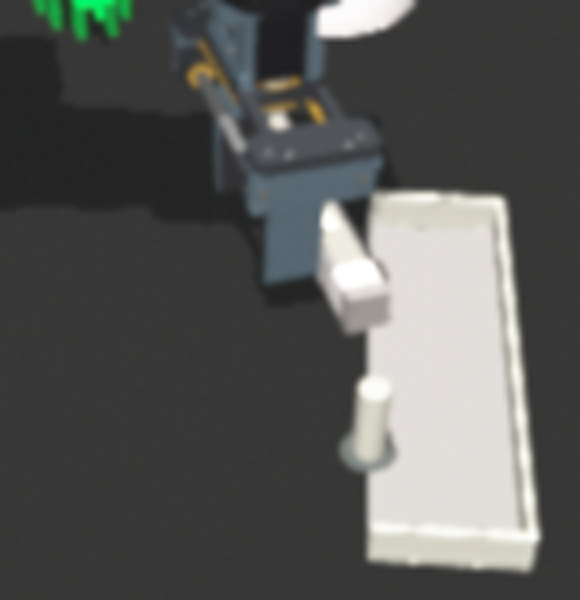

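```bash
cat >> h.py <<'E'
O=np.array([634.4,-49.6]); X=np.array([.9938,-.1117]); Y=np.array([.1117,.9938])
def bay(p): q=np.array(p[:2])-O; return np.array([q@X,q@Y]).round(1)
def sz(x,y,z,k=4,ox=150,oy=130,n="scene"): return bay(plane(n,ox+(x+.5)/k-.5,oy+(y+.5)/k-.5,z))
E
python3 - <<'E'
from h import *
a,b=sz(351,370,26),sz(677,334,26); c,d=sz(361,424,0),sz(684,384,0)
print(a,b,c,d, (a+c)/2,(b+d)/2, np.linalg.norm(a-b),np.degrees(np.arctan2((a-b)[0],(b-a)[1])),np.degrees(np.arctan2((c-d)[0],(d-c)[1])))
e,f=[sz(x,y,z,4,205,115,"side") for x,y,z in((340,292,26),(388,290,26))];print(e,f)
print(bay(state()["ee_pos"]))
E
```

```text
[-12.8  32.6] [-88.6 229.1] [10.  44.6] [-68.4 240.4] [-1.4 38.6] [-78.5  234.75] 210.61312874557464 21.09415247981412 21.821587608255086
[-18.4  39.8] [10.2 44.1]
[-68.8 124.5]
```

Bar in the bay frame: end 1 at (-1,39), end 2 at (-78,235), 21.4° to the mouth. Its axis clears the post and the kerb tip by similar margins. Next I'll raise, shut the fingers and go round to end 2.

```bash
python3 -m handwheel '[[9.1,[0,0,-0.8],0],[9.1,[0,-3,-0.8],0],[0,[0,-6.5,0],0],[0,[-3,-8.8,1],0],[0,[-7,-8.8,3.1],0],[0,[-11,-8.8,3.1],0],[0,[-13.6,-8.8,3.1],0],[0,[-13.6,-8.8,3.1],0],[0,[-13.6,-8.8,3.1],0],[0,[-13.6,-8.8,3.1],0]]' 20; python3 - <<'E'
from h import *
s=state();print(s["ee_pos"],bay(s["ee_pos"]))
E
```

```text
time_s: 6.65
ee_pos: [575.4, 220.1, 70.3]
ee_rot: [-90.1, 0.0, -75.2]
force: [0.2, -0.3, -0.1]
gripper_width: 30.1
[575.44066626 220.1024775   70.27130892] [-88.7 261.4]
```

```bash
python3 -m handwheel '[[0,[0,0,0],0],[0,[0,0,0],0],[0,[0,0,0],0],[0,[0,0,0],0],[0,[0,0,0],0],[0,[0,1,0],0],[0,[0,2.5,0],0],[0,[0,4.5,0],0],[0,[0,5.8,0],0],[0,[0,6.2,0],0]]'; python3 - <<'E'
from h import *
s=state();print(s["ee_pos"],bay(s["ee_pos"]))
for n,(a,b,c,d) in dict(scene=(130,275,165,340),side=(90,240,205,350)).items():
  im=vision.grab_frame(n)[:,:,::-1]
  cv2.imwrite(f"pics/{n}7z.png",cv2.resize(im[a:b,c:d],None,fx=4,fy=4,interpolation=cv2.INTER_CUBIC))
E
```

```text
time_s: 7.65
ee_pos: [574.0, 219.7, 6.1]
ee_rot: [-90.3, 0.0, -75.2]
force: [-0.2, -0.4, 0.2]
gripper_width: 0.3
[573.99679656 219.7046611    6.12949261] [-90.1 260.9]
```

View pics/scene7z.png

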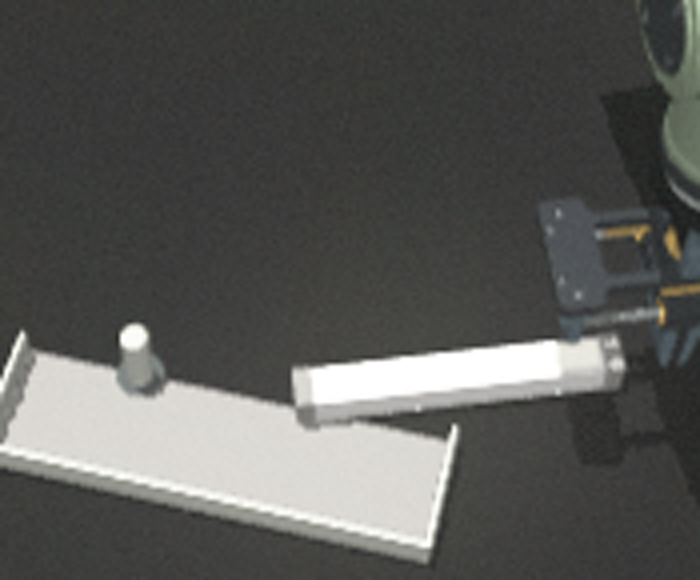

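View pics/side7z.png

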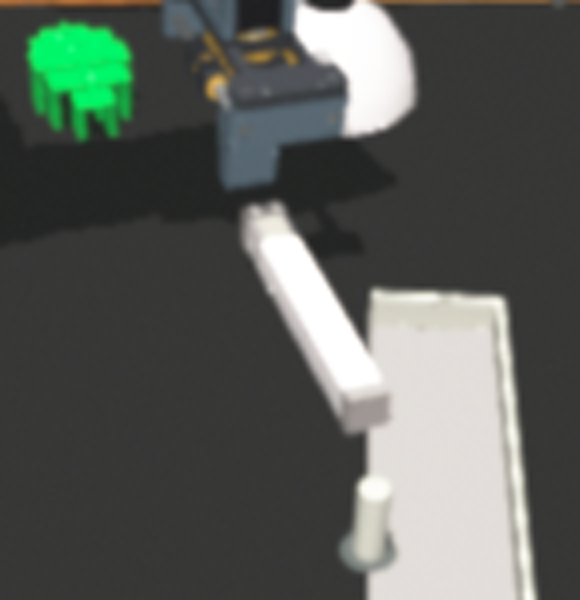

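The shut fingers are behind end 2 (finger at about (665,355), end cap at (612,360)) and in line with the axis to about 1 mm. I'll push along the axis.

```bash
python3 -m handwheel '[[0,[1,0,0.1],0],[0,[1.8,0,0.1],0],[0,[2.6,0,0.1],0],[0,[3.4,0,0.1],0],[0,[4.2,0,0.1],0],[0,[5,0,0.1],0],[0,[5.8,0,0.1],0],[0,[6.6,0,0.1],0],[0,[7.4,0,0.1],0],[0,[8.0,0,0.1],0]]'; python3 - <<'E'
from h import *
s=state();print(s["ee_pos"],bay(s["ee_pos"]))
im=vision.grab_frame("scene")[:,:,::-1]
cv2.imwrite("pics/scene8z.png",cv2.resize(im[130:275,150:325],None,fx=4,fy=4,interpolation=cv2.INTER_CUBIC))
E
```

```text
time_s: 8.75
ee_pos: [596.5, 142.2, 7.5]
ee_rot: [-90.1, 0.0, -75.3]
force: [-0.8, 0.0, -0.9]
gripper_width: 0.6
[596.54463103 142.19828804   7.46728113] [-59.  186.4]
```

View pics/scene8z.png

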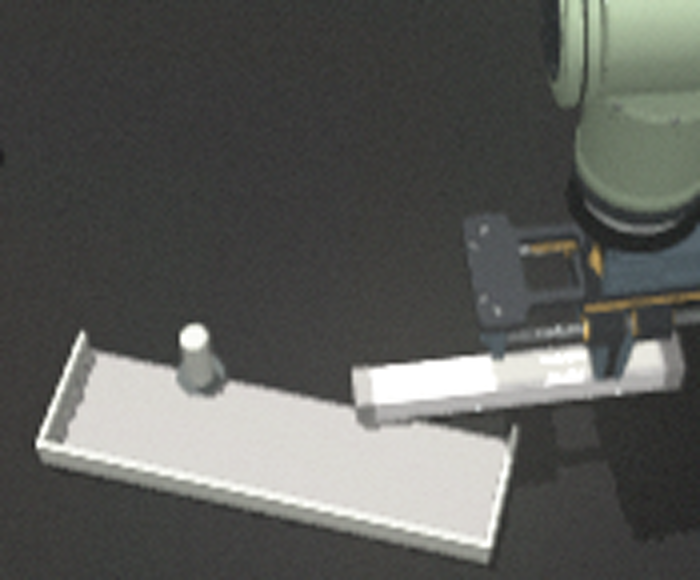

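```bash
python3 - <<'E'
from h import *
for z in (0,10,20,25,30,35,40): print(z,*[plane("side",205+u/4,90+v/4,z)[:2].round(0) for u,v in((225,190),(277,182))])
E
```

```text
0 [564. 249.] [602. 258.]
10 [563. 234.] [601. 243.]
20 [562. 218.] [600. 228.]
25 [562. 211.] [599. 220.]
30 [562. 203.] [598. 213.]
35 [561. 196.] [598. 205.]
40 [561. 188.] [597. 197.]
```

The bar has not moved: tips at (615,378) are over it, so the tips sit about 25 mm above the reported TCP even when shut. I'll go back over it, then down to TCP z≈-17.

```bash
python3 -m handwheel '[[0,[0,-2.5,0],0],[0,[-3,-2.5,0],0],[0,[-6,-2.5,0],0],[0,[-8.2,-2.5,0],0],[0,[-8.2,0,0],0],[0,[-8.2,1.5,0],0],[0,[-8.2,2.1,0],0],[0,[-8.2,2.4,0],0],[0,[-8.2,2.4,0],0]]'; python3 - <<'E'
from h import *
s=state();print(s["ee_pos"],bay(s["ee_pos"]),s["force"])
for n,(a,b,c,d) in dict(side=(90,240,205,350)).items():
  im=vision.grab_frame(n)[:,:,::-1]
  cv2.imwrite(f"pics/{n}9z.png",cv2.resize(im[a:b,c:d],None,fx=4,fy=4,interpolation=cv2.INTER_CUBIC))
E
```

```text
time_s: 9.7
ee_pos: [576.1, 220.7, -16.4]
ee_rot: [-90.1, -0.0, -75.3]
force: [-0.2, -0.2, 0.3]
gripper_width: 0.3
[576.11736769 220.74340217 -16.43470258] [-88.1 262.2] [-0.17564306 -0.247544    0.32855832]
```

View pics/side9z.png

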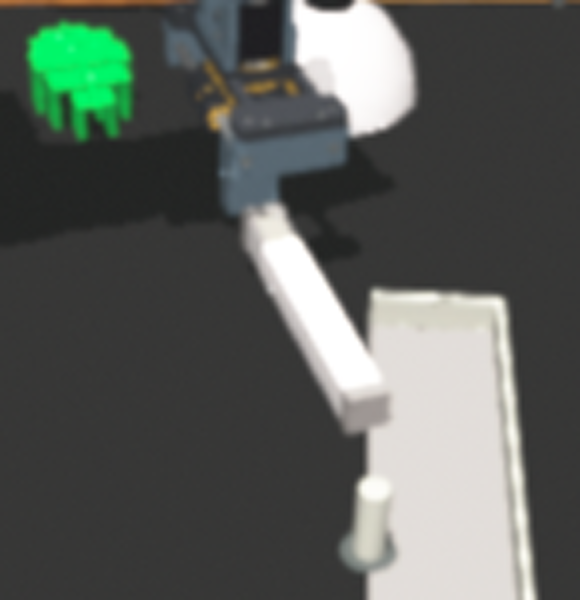

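```bash
python3 -m handwheel '[[0,[1,0,-0.1],0],[0,[1.8,0,-0.1],0],[0,[2.6,0,-0.1],0],[0,[3.4,0,-0.1],0],[0,[4.2,0,-0.1],0],[0,[5,0,-0.1],0],[0,[5.8,0,-0.1],0],[0,[6.6,0,-0.1],0],[0,[7.4,0,-0.1],0],[0,[8.0,0,-0.1],0]]'; python3 - <<'E'
from h import *
s=state();print(s["ee_pos"],bay(s["ee_pos"]))
im=vision.grab_frame("scene")[:,:,::-1]
cv2.imwrite("pics/scene10z.png",cv2.resize(im[130:275,150:325],None,fx=4,fy=4,interpolation=cv2.INTER_CUBIC))
E
```

```text
time_s: 10.75
ee_pos: [596.3, 143.1, -15.4]
ee_rot: [-90.0, 0.0, -75.3]
force: [-2.0, 5.8, 5.0]
gripper_width: 0.7
[596.27267598 143.06737945 -15.40730796] [-59.4 187.2]
```

View pics/scene10z.png

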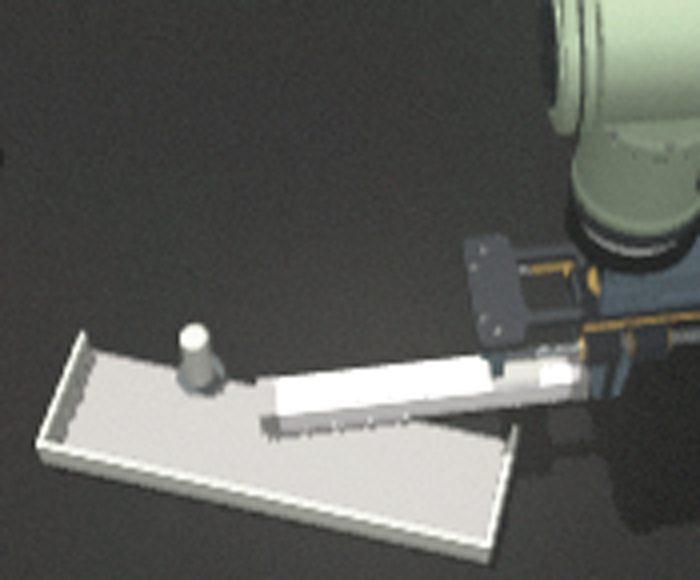

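```bash
python3 - <<'E'
from h import *
a,b,c,d=sz(256,381,26),sz(485,356,26),sz(267,437,0),sz(585,399,0)
an=lambda p,q:np.degrees(np.arctan2(p[0]-q[0],q[1]-p[1]))
print(a,b,c,d,(a+c)/2,an(a,b),an(c,d))
E
```

```text
[  9.3 -23.6] [-43.1 112.8] [ 33.3 -11.1] [-42.2 180.2] [ 21.3  -17.35] 21.01498910067257 21.53756622671603
```

```bash
python3 -m handwheel '[[0,[0.8,0,0],0],[0,[1.7,0,0],0],[0,[2.6,0,0],0],[0,[3.5,0,0],0],[0,[4.4,0,0],0],[0,[5.3,0,0],0],[0,[6.2,0,0],0],[0,[7.1,0,0],0],[0,[8.0,0,0],0],[0,[8.5,0,0],0]]'; python3 - <<'E'
from h import *
s=state();print(s["ee_pos"],bay(s["ee_pos"]))
im=vision.grab_frame("scene")[:,:,::-1]
cv2.imwrite("pics/scene11z.png",cv2.resize(im[130:275,150:325],None,fx=4,fy=4,interpolation=cv2.INTER_CUBIC))
E
```

```text
time_s: 11.8
ee_pos: [618.2, 58.8, -15.6]
ee_rot: [-90.0, -0.0, -75.4]
force: [-0.3, 5.0, 2.7]
gripper_width: 0.4
[618.16758154  58.76750391 -15.57511005] [-28.2 105.9]
```

View pics/scene11z.png

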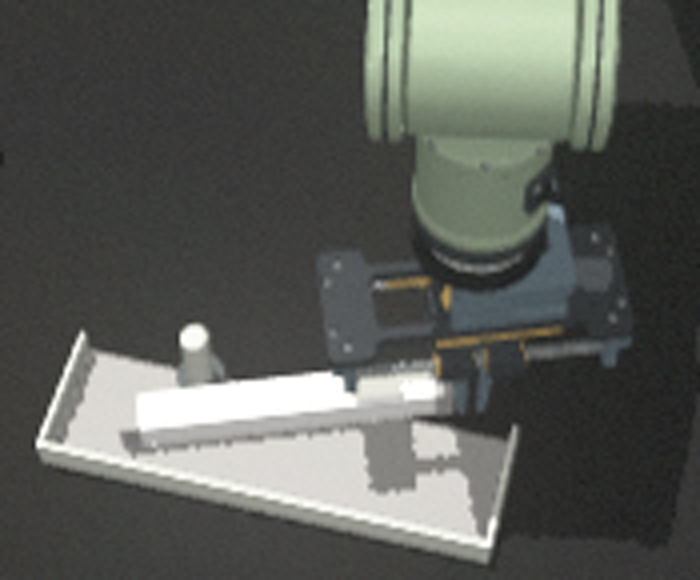

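```bash
python3 - <<'E'
from h import *
a,b,c=sz(120,397,26),sz(330,372,26),sz(132,455,0)
an=lambda p,q:np.degrees(np.arctan2(p[0]-q[0],q[1]-p[1]))
print(a,b,c,(a+c)/2,an(a,b)); print(proj("scene",[*(O+43*X-120*Y),0]))
E
```

```text
[  40.8 -103.3] [-8.2 20. ] [ 66.  -90.4] [ 53.4  -96.85] 21.673105645922444
(np.float64(174.5036294501994), np.float64(233.00420219707))
```

End 1 is at (53,-97), behind the post and 21.7° tilted; end 2 is about (-23,95). I'll go round to the robot-side face near end 2 and turn the tool square to the bay.

```bash
python3 -m handwheel '[[0,[-1.2,0,0],0],[0,[-1.2,-3.5,0],0],[0,[-1,-7,-1],7],[0,[1.5,-7,-4.3],14],[0,[4.2,-7,-4.3],21],[0,[4.2,-7,-4.3],21],[0,[4.2,-4,-4.3],21],[0,[4.2,-1,-4.3],21],[0,[4.2,0,-4.3],21],[0,[4.2,0,-4.3],21]]'; python3 - <<'E'
from h import *
s=state();print(s["ee_pos"],bay(s["ee_pos"]))
for n,(a,b,c,d) in dict(scene=(130,275,150,325),side=(105,265,205,350)).items():
  im=vision.grab_frame(n)[:,:,::-1]
  cv2.imwrite(f"pics/{n}12z.png",cv2.resize(im[a:b,c:d],None,fx=3.7,fy=3.7,interpolation=cv2.INTER_CUBIC))
E
```

```text
time_s: 12.85
ee_pos: [586.0, 7.4, -17.2]
ee_rot: [-90.2, -0.1, -96.3]
force: [-0.5, -0.1, 0.1]
gripper_width: 0.3
[586.01473599   7.40209216 -17.23636045] [-54.5  51.2]
```

View pics/scene12z.png

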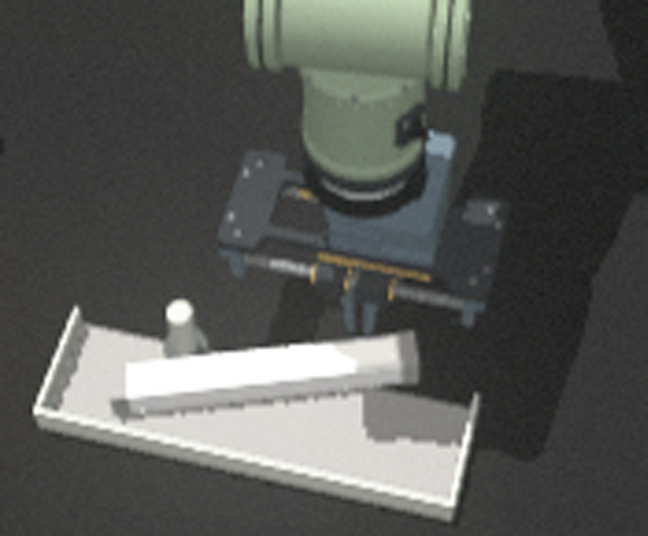

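View pics/side12z.png

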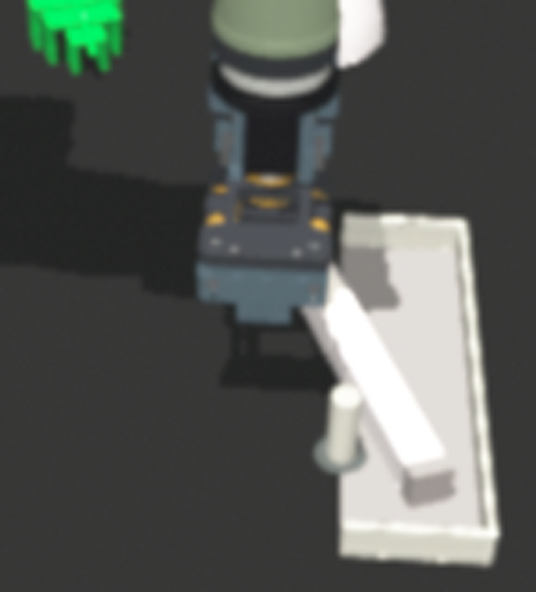

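```bash
python3 -m handwheel '[[0,[-0.8,0,0.6],0],[0,[-0.8,0,1.2],0],[0,[-0.8,0,1.8],0],[0,[-0.8,0,2.5],0],[0,[-0.8,0,3.2],0],[0,[-0.8,0,3.9],0],[0,[-0.8,0,4.6],0],[0,[-0.8,0,5.2],0]]'; python3 - <<'E'
from h import *
s=state();print(s["ee_pos"],bay(s["ee_pos"]))
for n,(a,b,c,d) in dict(scene=(130,275,150,325),side=(105,265,205,350)).items():
  im=vision.grab_frame(n)[:,:,::-1]
  cv2.imwrite(f"pics/{n}13z.png",cv2.resize(im[a:b,c:d],None,fx=3.7,fy=3.7,interpolation=cv2.INTER_CUBIC))
E
```

```text
time_s: 13.75
ee_pos: [641.4, 9.3, -14.8]
ee_rot: [-89.9, -0.1, -96.3]
force: [-2.1, 1.0, 1.0]
gripper_width: 0.6
[641.39491956   9.27804436 -14.84498113] [ 0.4 59.3]
```

View pics/scene13z.png

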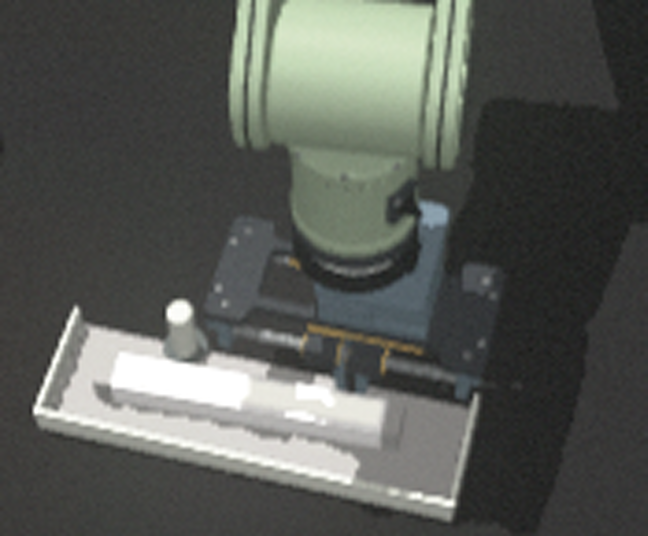

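View pics/side13z.png

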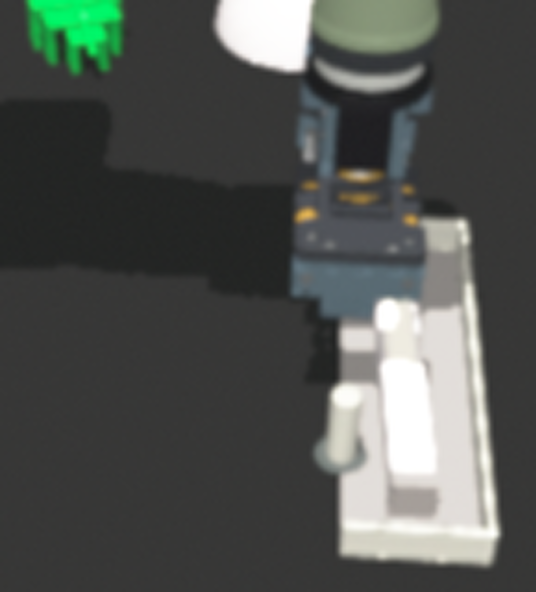

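The bar is now nearly parallel inside the bay (scene zoom (95,390) to (402,425)), clear of the post. I'll measure it.

```bash
python3 - <<'E'
from h import *
f=lambda x,y,z:sz(x,y,z,3.7)
g=lambda x,y,z:sz(x,y,z,3.7,205,105,"side")
print("bottom +x edge",f(106,404,0),f(385,449,0)); print("end1 top-x",f(99,354,26)); print("end2 right", f(404,425,13))
print("side end1 top corners",g(389,488,26),g(437,483,26),"bottom",g(388,512,0),g(437,512,0))
E
```

```text
bottom +x edge [  56.5 -105.2] [43.4 89. ]
end1 top-x [  33.1 -114.5]
end2 right [29.1 98.6]
side end1 top corners [  26.4 -115.1] [  53.7 -109. ] bottom [  28.2 -109.6] [  56.5 -107.3]
```

```bash
python3 - <<'E'
from h import *
for z in range(30,110,10): print(z,sz(295,297,z,3.7,205,105,"side"),sz(418,290,z,3.7,205,105,"side"),"footscene",sz(222,347,z,3.7))
E
```

```text
30 [-31.2  44.1] [48.3 57.9] footscene [  9.8 -33.7]
40 [-31.4  32.1] [46.9 45.7] footscene [ 14.9 -31.4]
50 [-31.6  20.1] [45.5 33.5] footscene [ 20. -29.]
60 [-31.7   8.1] [44.1 21.3] footscene [ 25.1 -26.7]
70 [-31.9  -3.9] [42.7  9.1] footscene [ 30.1 -24.4]
80 [-32.1 -15.9] [41.2 -3.1] footscene [ 35.2 -22.1]
90 [-32.2 -27.9] [ 39.8 -15.3] footscene [ 40.3 -19.7]
100 [-32.4 -39.9] [ 38.4 -27.5] footscene [ 45.4 -17.4]
```

```bash
python3 -m handwheel '[[0,[0,0,-1],0],[0,[0,-3,-1.3],0],[9.1,[2,-6,-1.3],0],[9.1,[4.4,-6,-1.3],0],[9.1,[4.4,-6,-1.3],0],[9.1,[4.4,-6,-1.3],0],[9.1,[4.4,-6,-1.3],0],[9.1,[4.4,-6,-1.3],0],[9.1,[4.4,-6,-1.3],0],[9.1,[4.4,-6,-1.3],0]]'; python3 -m handwheel '[[9.1,[0,0,0],0],[9.1,[0,0,0],0],[9.1,[0,2.5,0],0],[9.1,[0,5,0],0],[9.1,[0,5.8,0],0],[9.1,[0,5.8,0],0]]';python3 - <<'E'
from h import *
s=state();print(s["ee_pos"],bay(s["ee_pos"]),s["force"])
for n,(a,b,c,d) in dict(scene=(130,275,150,325),side=(105,265,205,350)).items():
  im=vision.grab_frame(n)[:,:,::-1]
  cv2.imwrite(f"pics/{n}14z.png",cv2.resize(im[a:b,c:d],None,fx=3.7,fy=3.7,interpolation=cv2.INTER_CUBIC))
E
```

```text
time_s: 14.85
ee_pos: [624.3, -32.7, 44.9]
ee_rot: [-89.8, -0.1, -96.3]
force: [0.5, 0.0, -0.6]
gripper_width: 61.8
time_s: 15.45
ee_pos: [623.5, -32.7, -14.4]
ee_rot: [-90.0, -0.1, -96.3]
force: [0.5, -0.4, 0.7]
gripper_width: 91.0
[623.50937847 -32.65457026 -14.35936688] [-12.7  15.6] [ 0.533039   -0.36323907  0.7464092 ]
```

View pics/scene14z.png

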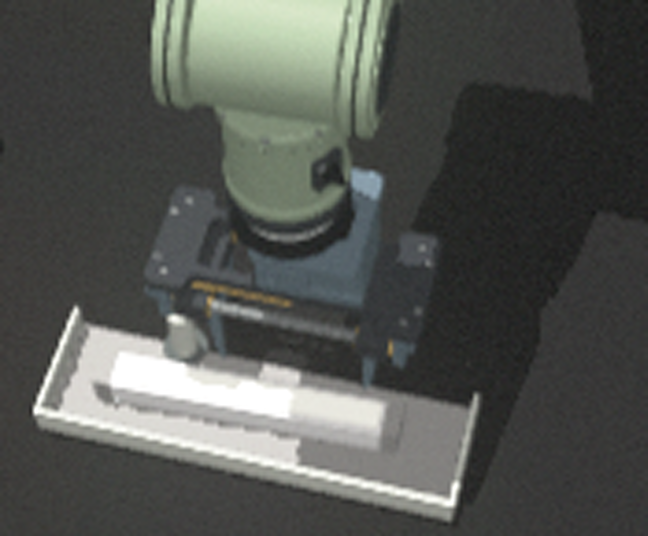

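View pics/side14z.png

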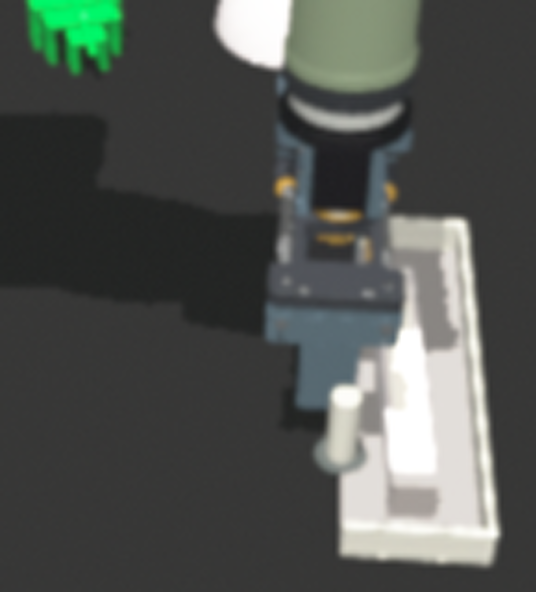

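Both open fingers are on the robot's side of the bar; the left one (215,350) passes clear of the post (183,340). I'll push square into the bay.

```bash
python3 -m handwheel '[[9.1,[0,0,0.7],0],[9.1,[0,0,1.3],0],[9.1,[0,0,1.9],0],[9.1,[0,0,2.5],0],[9.1,[0,0,3.0],0],[9.1,[0,0,3.5],0],[9.1,[0,0,3.9],0],[9.1,[0,0,4.3],0],[9.1,[0,0,4.6],0]]'; python3 -m handwheel '[[9.1,[0,0,0.1],0],[9.1,[0,0,0.2],0],[9.1,[0,0,0.3],0],[9.1,[0,0,0.3],0]]'; python3 - <<'E'
from h import *
s=state();print(s["ee_pos"],bay(s["ee_pos"]),s["force"])
for n,(a,b,c,d) in dict(scene=(130,275,150,325),side=(105,265,205,350)).items():
  im=vision.grab_frame(n)[:,:,::-1]
  cv2.imwrite(f"pics/{n}15z.png",cv2.resize(im[a:b,c:d],None,fx=3.7,fy=3.7,interpolation=cv2.INTER_CUBIC))
E
```

```text
time_s: 16.45
ee_pos: [671.3, -37.9, -12.2]
ee_rot: [-89.8, -0.1, -96.3]
force: [-4.3, 0.9, 3.0]
gripper_width: 91.3
time_s: 16.85
ee_pos: [671.1, -37.9, -12.4]
ee_rot: [-90.2, -0.1, -96.3]
force: [-10.4, 1.4, 8.2]
gripper_width: 90.8
[671.12515216 -37.88394077 -12.38108186] [35.2 15.7] [-10.42105405   1.40351673   8.18409071]
```

View pics/scene15z.png

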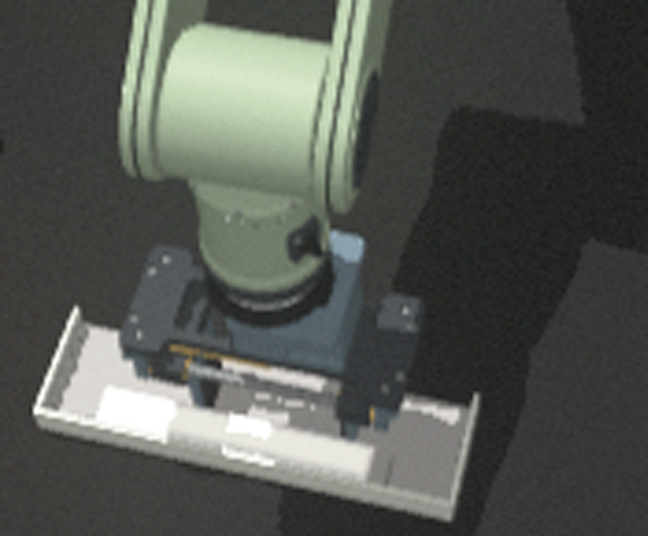

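View pics/side15z.png

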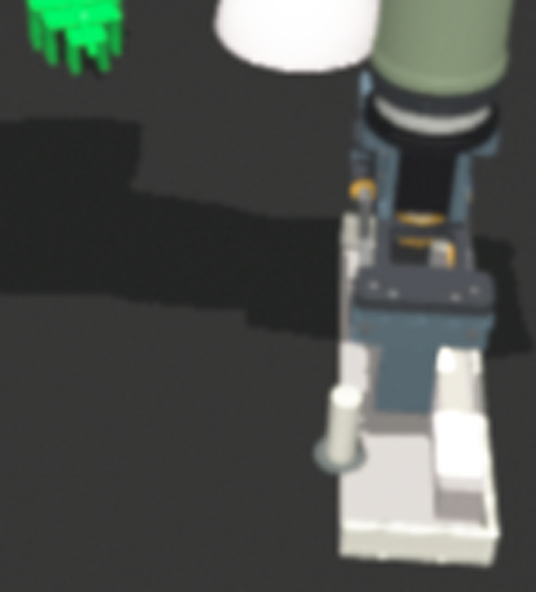

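Force has risen to 10 N with no further travel, so the bar is against the back kerb. I'll press slightly more, then ease off, back out and look.

```bash
python3 -m handwheel '[[9.1,[0,0,0.3],0],[9.1,[0,0,0.5],0],[9.1,[0,0,0.5],0]]'; python3 -m handwheel '[[9.1,[0,0,-0.2],0],[9.1,[0,0,-0.6],0],[9.1,[0,0,-1.2],0],[9.1,[0,0,-1.8],0],[9.1,[0,-4,-1.8],0],[9.1,[0,-8,-3],0],[9.1,[0,-12,-7],0],[9.1,[0,-15,-12],0],[9.1,[0,-15,-17],0],[9.1,[0,-15,-20],0]]'; python3 - <<'E'
from h import *
s=state();print(s["ee_pos"],bay(s["ee_pos"]),s["force"])
for n,(a,b,c,d) in dict(scene=(130,275,150,325),side=(135,265,225,350)).items():
  im=vision.grab_frame(n)[:,:,::-1]; cv2.imwrite(f"pics/{n}16.png",im)
  cv2.imwrite(f"pics/{n}16z.png",cv2.resize(im[a:b,c:d],None,fx=4,fy=4,interpolation=cv2.INTER_CUBIC))
E
```

```text
time_s: 17.25
ee_pos: [670.8, -37.9, -12.3]
ee_rot: [-90.8, -0.1, -96.2]
force: [-14.9, 1.5, 11.7]
gripper_width: 90.8
time_s: 18.25
ee_pos: [472.8, -15.9, 141.8]
ee_rot: [-90.6, -0.1, -96.2]
force: [0.3, -0.3, -0.4]
gripper_width: 91.1
[472.76080984 -15.90317946 141.79257935] [-164.4   15.4] [ 0.32064889 -0.27586442 -0.44169788]
```

View pics/scene16z.png

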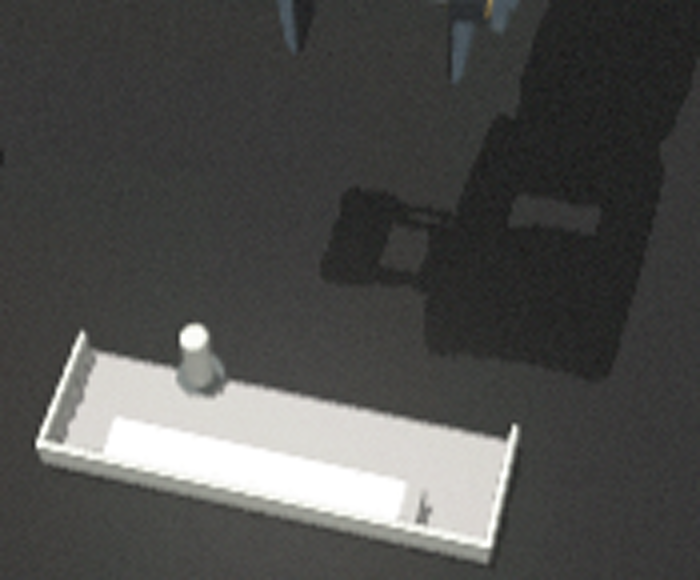

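View pics/side16z.png

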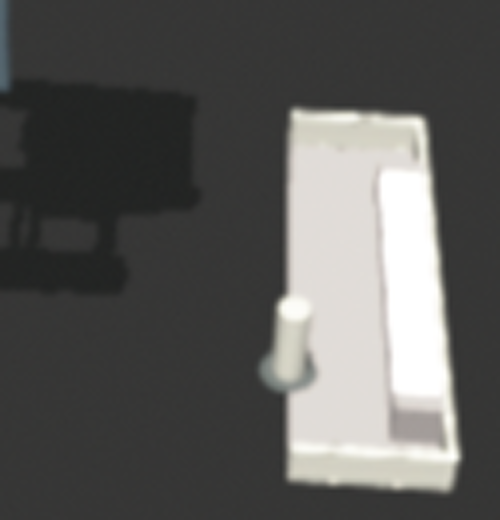

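```bash
python3 - <<'E'
from h import *
g=lambda x,y,z:sz(x,y,z,4,225,135,"side")
print("side top -x edge",[g(*p,26) for p in((378,172),(383,260),(388,340),(391,407))],"bottom end1",g(390,437,0),g(443,444,0),"top +x",[g(*p,26) for p in((420,172),(431,260),(445,407))])
print("kerb inner",[g(*p,25) for p in((423,160),(452,446))],"outer",[g(*p,25) for p in((427,120),(443,280),(458,455))])
print("scene -x top edge",[sz(*p,26) for p in((108,417),(250,447),(405,479))])
im=cv2.imread("pics/side16.png");cv2.imwrite("pics/q1.png",cv2.resize(im[165:205,310:345],None,fx=14,fy=14,interpolation=cv2.INTER_CUBIC));cv2.imwrite("pics/q2.png",cv2.resize(im[220:260,310:345],None,fx=14,fy=14,interpolation=cv2.INTER_CUBIC))
E
```

```text
side top -x edge [array([53.3, 84. ]), array([53.2,  2.9]), array([ 53.3, -62.6]), array([  52.7, -112.5])] bottom end1 [  55.1 -109.8] [  83.1 -112.5] top +x [array([79.1, 86.2]), array([80.9,  5.3]), array([  81. , -110.2])]
kerb inner [array([81.9, 99.6]), array([  82.9, -136.2])] outer [array([ 86.9, 141.3]), array([ 86.8, -10.2]), array([  85.5, -142.1])]
scene -x top edge [array([  56., -106.]), array([ 54.7, -14.1]), array([52.8, 83.9])]
```

View pics/q1.png

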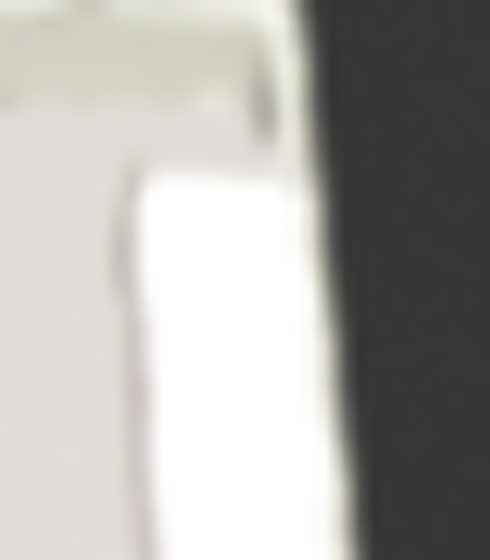

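View pics/q2.png

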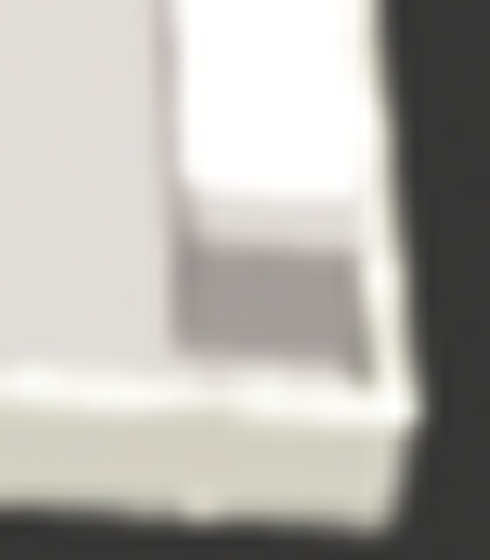

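The side view gives the bar's near edge at bay x = 53.3, 53.2, 53.3 and 52.7 along its length, so it is flush. The scene view hints at about 2 mm at end 2 (56.0 → 52.8). I'll check with the wrist camera.

```bash
python3 -m handwheel '[[9.1,[0,-2,3],0],[9.1,[0,-6,6],0],[9.1,[0,-8,8],0],[9.1,[0,-8,8],0],[9.1,[0,-8,8],0]]'; python3 - <<'E'
from h import *
m=vision.camera_model("wrist"); im=vision.grab_frame("wrist")[:,:,::-1]; cv2.imwrite("pics/w1.png",im); np.save("w1.npy",m["extrinsics"]); print({k:m[k] for k in("fov_y","cx","cy")},state()["ee_pos"])
E
```

```text
time_s: 18.85
ee_pos: [548.7, -24.2, 218.3]
ee_rot: [-91.1, -0.1, -96.2]
force: [-0.3, -0.2, 0.7]
gripper_width: 91.4
{'fov_y': 65.70646984690485, 'cx': 252.7910524581797, 'cy': 189.6110853014233} [547.6639342  -24.06794971 217.66695102]
```

View pics/w1.png

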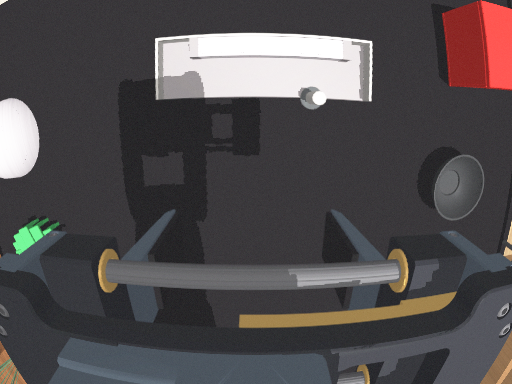

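```bash
python3 - <<'E'
import cv2
im=cv2.imread("pics/w1.png")
a=cv2.resize(im[28:68,150:265],None,fx=6.5,fy=6.5,interpolation=cv2.INTER_CUBIC);b=cv2.resize(im[28:68,262:377],None,fx=6.5,fy=6.5,interpolation=cv2.INTER_CUBIC)
cv2.imwrite("pics/w1z.png",cv2.vconcat([a,b]))
E
```

```text
(no output)
```

View pics/w1z.png

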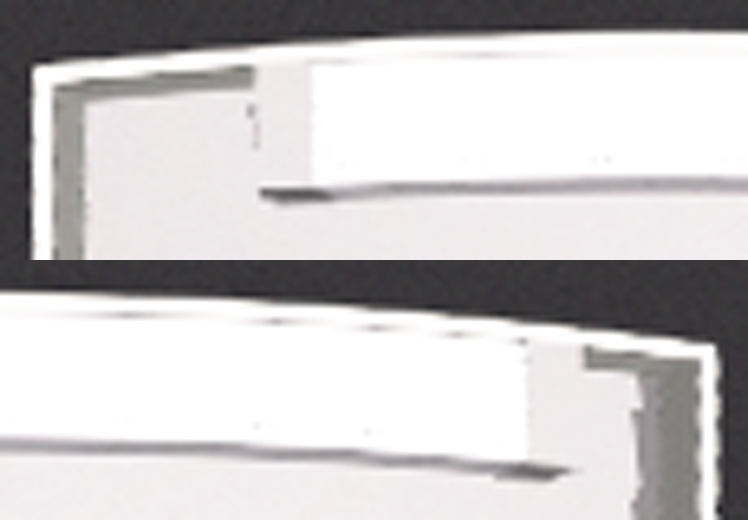

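```bash
python3 - <<'E'
from h import *
m=vision.camera_model("wrist"); m["extrinsics"]=np.load("w1.npy")
w=lambda x,y,z,ox:bay(plane("wrist",ox+(x+.5)/6.5-.5,28+(y+.5)/6.5-.5,z,m))
print("near top edge",w(315,186,26,150),w(600,182,26,150),w(100,180,26,262),w(525,203,26,262))
print("kerb outer top",w(33,66,25,150),w(718,85,25,262),"front of kerb rim at bar",w(300,64,25,150),w(535,78,25,262))
E
```

```text
near top edge [53.2 84.8] [52.4 28.7] [ 53.3 -15.7] [  53.7 -101.6]
kerb outer top [ 83.3 143.8] [  83.9 -144.4] front of kerb rim at bar [78.9 88.2] [  80.5 -104. ]
```

The wrist view shows both end caps meeting the kerb rim with no gap, and the near edge at bay x = 53.2 (end 2) and 53.7 (end 1), where flush is 54. I'm handing in.

```bash
python3 -c "
from workcell import job,state
print(job.job_done(), state()['time_s'])"
```

```text
the job is handed in; nothing more can be done
the job is handed in; nothing more can be done
```

The batten is lying inside the bay along its back kerb, up against it at both ends, and I handed the job in at about 19 s of the 61 s allowed.

**How it went in:** I pushed it sideways with both open fingertips until its axis cleared the post. Then I pushed on end 2 with the shut fingers so end 1 went in past the post at about 21°. I swung end 2 in and pressed the batten square with both fingertips. The highest wrist force I read was about 19 N, pressing it against the kerb.

**Final checks:**
- **Wrist camera:** the near edge is 53.2 mm into the bay near end 2 and 53.7 mm near end 1, where flush would be 54. No gap to the kerb shows at either end.
- **Side camera:** the near edge is at 52.7–53.3 mm along the whole length, which agrees.
- **Scene camera:** it disagreed slightly, with 56.0 mm near end 1 and 52.8 mm near end 2. That could mean a gap of 2–3 mm at end 2, but I put it down to pixel noise because the other two views showed none.

**What went wrong:** two early passes went over the top of the batten without moving it, because the fingertips sit about 25 mm above the reported TCP. No contact force showed when I checked, and I lowered the tool before pushing again.

The bowl, reflector and hide were never approached. I saw no sign that they had moved but did not re-measure them.

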